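Gauge the eccentric bush's bore: go, then no-go

ROBOT

A 6-joint arm with a two-finger parallel gripper is mounted at the origin on the work surface. World frame = base frame: x ahead of the robot, y to its left, z up, the work surface at z = 0. Lengths are in m, angles in degrees, forces in N, time in s.
With the tool pointing down it reaches from about 0.25 to 0.725 m from the base axis. Payload 9.7 kg.
Tool frame: the origin (TCP) lies midway between the tips of the shut fingers; the grasp point (between the pads) lies 19 mm behind it; z points along the fingers, y is the line along which they close (so a half turn about z gives the same grasp; the last joint's range is limited). The gripper opens to 85 mm and grips with 20 to 120 N. Pads are 22 mm wide; open, the fingers measure 114 mm over their backs; the gripper's body (76 mm by 85 mm) begins 54 mm behind the grasp point. The pads swing forward as they close: fully open they stand 13 mm farther back than shut.
Start: joints at [0, 4.979, 10.078, 95.1, 0, 90], TCP at [0.55, -0, 0.231] pointing down, gripper open.
Joint ranges: [-179.16, 179.16], [-48.56, 103.87], [-65.8, 70.77], [-126.05, 130.52], [-82.76, 87.17], [-180, 180]. Speed limits (degrees/s): [127.2, 127.2, 147.25, 180, 180, 180].

INTERFACE

Orientations are given as [roll, pitch, yaw] about the fixed x, y, z axes, in that order (R = Rz(yaw) Ry(pitch) Rx(roll)).
In Python, from workcell import bot gives the robot as it stands.
- The arm moves only by the shell command python3 -m crank 'ROWS' [FORCE]. ROWS is JSON, a list of rows, each an object with "gripper": the finger opening in mm, from 0 to 85.4; "travel": the shift along the tool's x, y, z in mm, a list of three; "twist": the turn, a rotation vector about the tool's x, y, z in rad, a list of three. In form: [{"gripper": gripper, "travel": [tx, ty, tz], "twist": [rx, ry, rz]}, ...]. A call has 1 to 12 rows; each row shifts and turns the commanded pose from where the row before left it, along the tool's axes as they then stand; what a row does not reach is not made up. A row lasts 1/8 s, in which the tool goes at most 62.5 mm and 10.7 degrees, less where a joint would pass 70% of its speed; a pose out of reach is approached as far as the arm can. A call is refused whole if a number of a shift passes 62.5 or a number of a turn 0.188, either way. A call with a gripper value outside its range is refused whole. The fingers move at their own pace and stop on an object; FORCE is the grip in N (left out, the last holds). Time passes only in rows, so rows that do not move let the fingers close. It gives the time, the measured TCP pose, the force, the opening and the grip force at its end, in the units of the state.
- bot.get_obs(): the state, without advancing time (a new reading comes with each control period).
- bot.camera(name): name is "scene" or "side" or "wrist"; returns the picture (480x640x3 uint8, red, green, blue); there is no depth.
- bot.calibration(name): a dict with "vfov" (degrees; the focal length in pixels is half the picture's height over the tangent of half this angle, whatever the lens; pixels are square), "cx", "cy" (the principal point, pixels), "camera_from_world" (4x4, takes a point from world to camera coordinates). Camera axes: x right, y down, z forward; pixel columns grow to the right and rows downward; lengths in m; the calibration is good to about 2 mm. A picture is of the moment at which its call begins: read the wrist's pose just before it. calibration takes no time and is no camera call; for the wrist camera it gives the pose at the moment of the call.
- bot.job_done(): hands the job in; it is judged then, once.
The state is a dict: "time": time; "q": joint angles; "qd": joint speeds; "joint_efforts": joint torques, N m; "ee_pos": TCP position; "tcp_rot": TCP orientation; "wrist_force": force on the tool from outside, world axes, zero at the start; "torque": the same for the moment, N m; "opening": finger opening in m; "grasp_force": force on a finger pad.
Only numpy, scipy, OpenCV 4.12 (cv2) and the standard library are available. Lean on these libraries where they do the work, as an engineer would, in place of code of your own. Each camera call takes 0.05 s, during which the arm holds its last target. There are 200 camera calls.

TASK

Check the bore of the bronze eccentric bush in the bench vice with the double-ended plug gauge. Slide the gauge's long (green, go) end in until the handle's shoulder sits home against the bush, draw it out, then press the short (red, no-go) end squarely and centrally into a mouth of the bore with a light steady push for a second to confirm that it is refused. Then lay the gauge back on its wooden rest and let go; never force the gauge, drop it or disturb anything else on the bench.

Things in the scene. Friction and masses are not known exactly. Their poses are not given: they have to be found in the camera images.
- gauge_center (a point): centre of the loose plug gauge, which lies level on its rest, centre 36 mm above the bench. Square black handle 16 x 60 x 16 mm (x, y, z), to be grasped across x: both side faces are flat and upright. y runs along the gauge to its go end, z up. A green band marks the go end (+y), a red band the no-go end (-y)
- gauge: the same gauge, about 150 g; this origin lies 8 mm below its centre, in the middle of the handle's underside. Over 22 N between gauge and vice (bush included) spoils them
- go_tip (a point): middle of the go end's face, 62 mm from the gauge's centre along its +y; axes as the gauge. The go end is a steel cylinder 12 mm in diameter standing 32 mm out of the handle, its last 3 mm tapering to 9 mm. Home, the handle's shoulder meets the bush and this tip stands 6 mm out of the far mouth. In line with the bore it slides freely, with a newton or two
- nogo_tip (a point): middle of the no-go end's face, 46 mm from the gauge's centre along its -y; axes as the gauge. The no-go end is a steel cylinder 15 mm in diameter standing 16 mm out of the handle, its last 4 mm tapering to 9 mm. Centred, it goes about 2.7 mm into the mouth and stops; 6 N is a good push (3 N the least, with the tip at least 1.4 mm in), off centre it stops sooner
- nest (a point): centre of the round bronze bush clamped in the vice, 60 mm above the bench; y runs along its bore (truly parallel), x from jaw to jaw, z up. The bush is eccentric: its bore lies 3 mm off this point, to an unknown side (any direction in the x-z plane), to be felt for (or seen). The two mouths lie at y = -13 and +13 mm; either will do for either end
- vice: blue bench vice, fixed; origin on the bench under nest, same axes. Base 130 (x) x 70 (y) x 14 mm; jaws 80 mm high, to 53 mm each side in x, 18 mm in y; screw and bar handle to x = +83 mm, 38 mm high. Between its copper soft jaws is clamped, rigidly, the bronze bush: 40 mm across, 26 mm long (y), flat faces, with a round 13 mm through bore with sharp rims
- rest_mid (a point): where the gauge's centre lies on the rest, 36 mm up; y is the gauge's direction (either way round will do). The fixed dark wood rest: base 60 (x) x 90 (y) x 8 mm, two posts at y = -24 and +24 mm, each 8 mm thick, with flared saddles for the handle: floor 28 mm up, 20 mm wide in x at the floor, about 38 mm at 41 mm up. Between the posts 40 mm are free for the fingers
- steel_block: loose steel bench block with a hole, 40 x 40 x 26 mm; leave alone; origin under its centre
- hammer: loose small hammer, about 240 mm long; leave alone
- screwdriver: loose screwdriver with red handle, about 180 mm long; leave alone
- brush: loose wooden bench brush, about 200 mm long; leave alone
- polish_jar: loose amber jar, 52 mm across, 60 mm tall; leave alone
- loupe: loose black eye loupe, 34 mm across, 26 mm tall; leave alone
- ring_blank: loose brass ring, 26 mm across, 8 mm tall; leave alone
There are look-alikes about, which are no part of the job. Leave any orange look-alike of the gauge alone.

How it is judged (in metres and radians):
On the way, in this order (a step that is already met when the one before it is completed fails the run):
1. the go end is home in the bore: its tip stands at least 4 mm out of the far mouth, the gauge in line with the bore (x of go_tip in the frame of nest between -0.005 and 0.005 m and z of go_tip in the frame of nest between -0.005 and 0.005 m and angle between the y axis of gauge_center and the y axis of nest, either way round below 0.12 rad and (y of go_tip in the frame of nest above 0.017 m or y of go_tip in the frame of nest below -0.017 m) and (y of gauge_center in the frame of nest between -0.046 and 0 m or y of gauge_center in the frame of nest between 0 and 0.046 m)), for 0.1 s.
2. the no-go end is pressed centrally into a mouth of the bore, at least 1.4 mm and at most 6 mm deep, with at least 3 N, for 0.3 s (x of nogo_tip in the frame of nest between -0.005 and 0.005 m and z of nogo_tip in the frame of nest between -0.005 and 0.005 m and angle between the y axis of gauge_center and the y axis of nest, either way round below 0.12 rad and contact force between gauge and vice above 3 N and ((y of nogo_tip in the frame of nest between 0.007 and 0.0116 m and y of gauge_center in the frame of nest above 0.04 m) or (y of nogo_tip in the frame of nest between -0.0116 and -0.007 m and y of gauge_center in the frame of nest below -0.04 m))), for 0.3 s.
At the end, for the whole second after the job is handed in: the gauge lies at rest in both saddles of its wooden rest: its centre within 18 mm of the rest's mid point in plan and within 5 mm in height, its axis within 0.15 rad of the rest's, either way round (horizontal distance between gauge_center and rest_mid below 0.018 m and height (world z) of gauge_center between 0.031 and 0.041 m and angle between the y axis of gauge_center and the y axis of rest_mid, either way round below 0.15 rad and linear speed of gauge below 0.02 m/s); the robot touches nothing.
It fails at once if gauge and vice (with the bush in it) press on each other with more than 22 N (contact force between gauge and vice above 22 N).
It fails at once if the gauge is dropped on the bench (its centre below 25 mm) (height (world z) of gauge_center below 0.025 m).
It fails at once if one of the other loose things is moved by more than 20 mm (distance of any of steel_block, hammer, screwdriver, brush, polish_jar, loupe, ring_blank from where it was at the start of the episode above 0.02 m).
It also fails if it takes over 72 s, if anything falls off the work surface, if the arm or the gripper's body presses on something with over 40 N, if the wrist force passes 120 N, or if a joint passes its speed limit or range.

## Working session

There is one attempt and no reset: what is moved stays moved. The work goes in short steps, Python scripts to look and compute and a shell command to move; the robot and the scene stay as the last step left them, time stands still between calls to the robot, and variables do not carry over. Pictures are saved under pics/ and viewed, at most 10 in all, crops included, and the job is handed in when it is done.

```bash
ls; mkdir -p pics
cat > h.py <<'E'
import numpy as np, cv2
from workcell import bot
def cam(n):
    c=bot.calibration(n); return c
def ray(c,u,v):
    f=240/np.tan(np.radians(c["vfov"])/2); M=np.array(c["camera_from_world"])
    d=np.array([(u-c["cx"])/f,(v-c["cy"])/f,1.]); R=M[:3,:3]
    return -R.T@M[:3,3], R.T@d
def plane(c,u,v,z):
    o,d=ray(c,u,v); return o+d*(z-o[2])/d[2]
def proj(c,p):
    f=240/np.tan(np.radians(c["vfov"])/2); M=np.array(c["camera_from_world"])
    q=M[:3,:3]@np.array(p)+M[:3,3]; return c["cx"]+f*q[0]/q[2], c["cy"]+f*q[1]/q[2]
def shot(n,fn=None):
    im=np.array(bot.camera(n))[:,:,::-1].copy()
    if fn: cv2.imwrite("pics/"+fn,im)
    return im
E
python3 - <<'E'
from h import *
for n in("scene","side","wrist"):
    c=cam(n); o,d=ray(c,c["cx"],c["cy"]); print(n,c["vfov"],c["cx"],c["cy"],o.round(3),d.round(3)); shot(n,n+"0.png")
print(bot.get_obs())
E
```

```text
pics
scene 51.0231251279818 323.4758090145204 246.8142038201046 [1.103 0.317 0.921] [-0.512 -0.312 -0.801]
side 49.32476579938828 326.1349292236573 238.52369175746978 [ 0.061 -0.586  0.669] [ 0.508  0.585 -0.632]
wrist 66.24592195199847 314.9654861305097 235.02987936606513 [0.55  0.079 0.374] [-0.001 -0.308 -0.951]
{'time': 0.15, 'q': array([ 6.57807002e-05,  5.00408099e+00,  1.00483761e+01,  9.50981971e+01,
       -1.31604596e-03,  9.00017367e+01]), 'qd': array([-0.03722187, -0.18880724,  0.09000497,  0.04174441,  0.06203373,
        0.03031163]), 'joint_efforts': array([-3.04631758e-03, -5.20762289e+01,  4.65044117e+01,  1.38444663e-02,
       -2.16874664e-04, -1.82086734e-05]), 'ee_pos': array([ 5.49856639e-01, -5.91497570e-06,  2.30775101e-01]), 'tcp_rot': array([-1.79946098e+02,  1.31767922e-03,  8.99983303e+01]), 'wrist_force': array([ 0.25230231, -0.17323758, -0.06363674]), 'torque': array([-0.01750944, -0.00722773, -0.03689571]), 'grasp_force': 0.0, 'opening': 0.08498020865369336}
```

View pics/scene0.png

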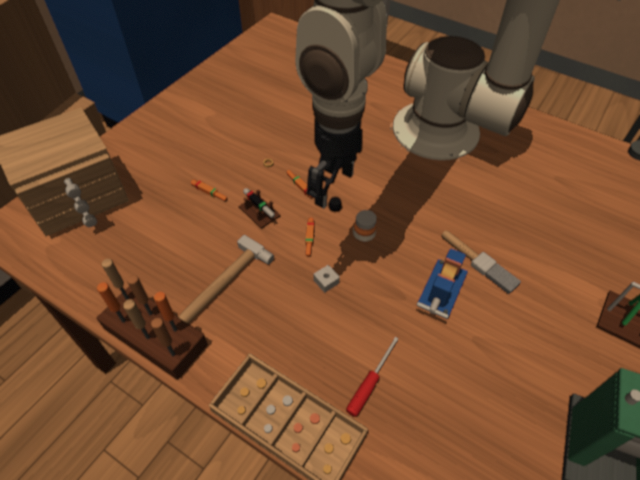

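View pics/side0.png

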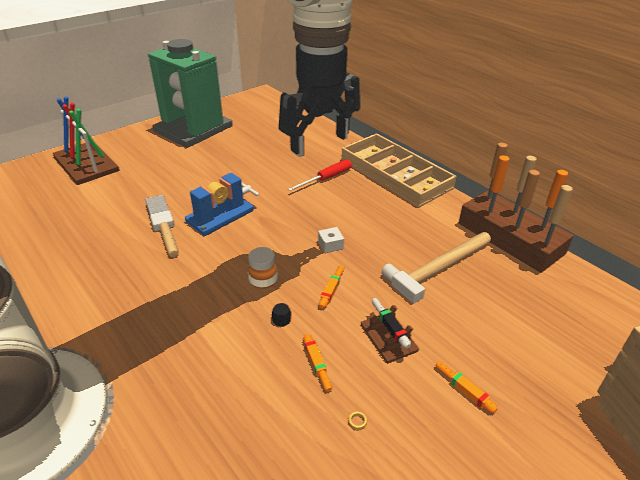

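Scene shows the black gauge on its dark rest at about (262,206). Three orange look-alikes lie at (208,190), (298,182) and (310,237). The blue vice is at (443,285). In the side view the gauge is at (393,325), green end up-left at (385,312) and red end at (402,337), and the bush is at (217,192). I choose the black gauge on the rest and check it in one close crop.

Run:
```python
import cv2,numpy as np
s=cv2.imread("pics/scene0.png"); d=cv2.imread("pics/side0.png")
def c(im,x,y): return cv2.resize(im[y:y+75,x:x+100],(400,300),interpolation=cv2.INTER_CUBIC)
cv2.imwrite("pics/crop1.png",np.vstack([np.hstack([c(s,215,170),c(s,395,245)]),np.hstack([c(d,340,290),c(d,170,160)])]))
```

```text
(no output)
```

View pics/crop1.png

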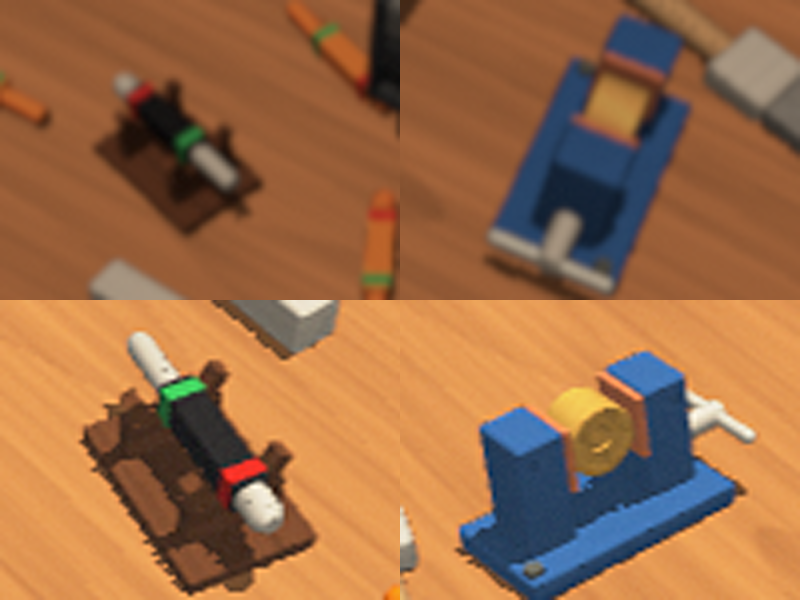

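The close crop confirms it: black handle, green band next to the long end, red band next to the short end, lying in the rest. The bush's near (side-facing) mouth is at about (220,195) in the side view.

Run:
```python
from h import *
S,D=cam("scene"),cam("side")
s0=lambda x,y:(x/4+215,y/4+170); s1=lambda x,y:((x-400)/4+395,y/4+245)
d0=lambda x,y:(x/4+340,(y-300)/4+290); d1=lambda x,y:((x-400)/4+170,(y-300)/4+160)
def tri(a,b):
    o,d=ray(S,*a);p,e=ray(D,*b)
    t=np.linalg.lstsq(np.c_[d,-e],p-o,rcond=None)[0]
    return ((o+d*t[0]+p+e*t[1])/2).round(4),np.linalg.norm(o+d*t[0]-p-e*t[1]).round(4)
print("go",tri(s0(232,183),d0(138,345)),plane(S,*s0(230,181),.036),plane(D,*d0(138,343),.036))
print("nogo",tri(s0(123,82),d0(266,516)),plane(S,*s0(123,82),.036),plane(D,*d0(268,517),.036))
for n,p in dict(tl=(578,65),tr=(690,107),bl=(490,235),br=(608,288)).items(): print("vice",n,plane(S,*s1(*p),.014).round(4))
for n,p in dict(l=(462,535),f=(537,585),r=(737,488)).items(): print("viceD",n,plane(D,*d1(*p),.014).round(4))
print("jaw tops S", [plane(S,*s1(*p),.08).round(4) for p in((623,18),(684,42),(662,82),(605,62),(570,118),(638,143))])
print("jaw tops D", [plane(D,*d1(*p),.08).round(4) for p in((480,428),(515,410),(563,428),(527,447),(600,372),(648,352),(687,368),(640,390))])
print("bushface D", plane(D,*d1(600,440),.06).round(4))
```

```text
go (array([ 0.5258, -0.1753,  0.034 ]), np.float64(0.0032)) [ 0.52543375 -0.17486364  0.036     ] [ 0.52615556 -0.17698256  0.036     ]
nogo (array([ 0.499 , -0.2741,  0.0367]), np.float64(0.0016)) [ 0.49807302 -0.27387568  0.036     ] [ 0.50030011 -0.27512912  0.036     ]
vice tl [0.4147 0.1998 0.014 ]
vice tr [0.4065 0.2631 0.014 ]
vice bl [0.5396 0.2073 0.014 ]
vice br [0.5345 0.2721 0.014 ]
viceD l [0.403  0.2517 0.014 ]
viceD f [0.4119 0.1913 0.014 ]
viceD r [0.5363 0.1976 0.014 ]
jaw tops S [array([0.4241, 0.2153, 0.08  ]), array([0.4209, 0.2483, 0.08  ]), array([0.4507, 0.2489, 0.08  ]), array([0.4553, 0.2192, 0.08  ]), array([0.497 , 0.2188, 0.08  ]), array([0.4919, 0.2537, 0.08  ])]
jaw tops D [array([0.418 , 0.2404, 0.08  ]), array([0.4394, 0.2438, 0.08  ]), array([0.4499, 0.2149, 0.08  ]), array([0.4278, 0.2114, 0.08  ]), array([0.4909, 0.2476, 0.08  ]), array([0.5205, 0.2487, 0.08  ]), array([0.5279, 0.223 , 0.08  ]), array([0.4979, 0.2204, 0.08  ])]
bushface D [0.4722 0.2209 0.06  ]
```

```bash
python3 -m crank '[{"gripper":85,"travel":[0,0,0],"twist":[0,0,0.18]}]'; python3 -c "
from workcell import bot
print(bot.get_obs()['q'])"
```

```text
time: 0.28
ee_pos: [0.5499, 0.0, 0.2309]
tcp_rot: [-180.0, 0.0, 79.5]
wrist_force: [-0.2, 1.1, 0.1]
opening: 0.0851
grasp_force: 0.0
[ 1.39808743e-03  4.99552821e+00  1.00546389e+01  9.50992919e+01
 -7.94153453e-04  1.00498841e+02]
```

```bash
python3 -m crank '[{"gripper":85,"travel":[0,0,0],"twist":[0,0,-0.186]},{"gripper":85,"travel":[0,0,0],"twist":[0,0,-0.186]},{"gripper":85,"travel":[0,0,0],"twist":[0,0,-0.186]},{"gripper":85,"travel":[0,0,0],"twist":[0,0,-0.186]},{"gripper":85,"travel":[0,0,0],"twist":[0,0,-0.186]},{"gripper":85,"travel":[0,0,0],"twist":[0,0,-0.186]},{"gripper":85,"travel":[0,0,0],"twist":[0,0,-0.186]},{"gripper":85,"travel":[0,0,0],"twist":[0,0,-0.186]},{"gripper":85,"travel":[0,0,0],"twist":[0,0,-0.186]},{"gripper":85,"travel":[0,0,0],"twist":[0,0,-0.186]},{"gripper":85,"travel":[0,0,0],"twist":[0,0,-0.186]},{"gripper":85,"travel":[0,0,0],"twist":[0,0,-0.186]}]'
python3 -m crank '[{"gripper":85,"travel":[0,0,0],"twist":[0,0,-0.186]},{"gripper":85,"travel":[0,0,0],"twist":[0,0,-0.186]},{"gripper":85,"travel":[0,0,0],"twist":[0,0,-0.186]},{"gripper":85,"travel":[0,0,0],"twist":[0,0,-0.186]},{"gripper":85,"travel":[0,0,0],"twist":[0,0,-0.186]},{"gripper":85,"travel":[0,0,0],"twist":[0,0,-0.186]}]'
```

```text
time: 1.78
ee_pos: [0.5499, 0.0, 0.231]
tcp_rot: [180.0, -0.0, -152.1]
wrist_force: [-1.0, -0.0, 0.6]
opening: 0.0853
grasp_force: 0.0
time: 2.52
ee_pos: [0.5499, -0.0, 0.231]
tcp_rot: [180.0, 0.0, -88.1]
wrist_force: [0.4, -0.6, -0.3]
opening: 0.0851
grasp_force: 0.0
```

```bash
python3 -m crank '[{"gripper":85,"travel":[-48,17.5,27],"twist":[0,0,0]},{"gripper":85,"travel":[-48,17.5,27],"twist":[0,0,0]},{"gripper":85,"travel":[-48,17.5,27],"twist":[0,0,0]},{"gripper":85,"travel":[-47,17.5,27],"twist":[0,0,0]},{"gripper":85,"travel":[0,0,0],"twist":[0,-0.1615,0]},{"gripper":85,"travel":[0,0,0],"twist":[0,-0.1615,0]},{"gripper":85,"travel":[0,0,0],"twist":[0,-0.1615,0]},{"gripper":85,"travel":[0,0,0],"twist":[0,-0.1615,0]},{"gripper":85,"travel":[0,0,0],"twist":[0,0,0]}]'
python3 - <<'E'
from h import *
c=cam("wrist"); im=shot("wrist","w1.png"); np.save("w1.npy",np.array(c["camera_from_world"]))
o,d=ray(c,c["cx"],c["cy"]); print(o,d,bot.get_obs()["ee_pos"]); u,v=proj(c,[.473,.221,.06]);print(u,v)
x,y=int(u)-66,int(v)-50
x=max(0,min(x,640-133));y=max(0,min(y,380))
print(x,y)
cv2.imwrite("pics/w1c.png",cv2.resize(im[y:y+100,x:x+133],None,fx=6,fy=6,interpolation=cv2.INTER_CUBIC))
E
```

```text
time: 3.65
ee_pos: [0.4745, 0.1875, 0.1216]
tcp_rot: [179.8, 37.0, -88.8]
wrist_force: [0.3, -0.5, -0.3]
opening: 0.0848
grasp_force: 0.0
[0.47842924 0.0387036  0.18856045] [-0.02045436  0.81787573 -0.57503123] [0.47490547 0.18802698 0.12237951]
316.3976318746215 234.5169663774336
250 184
```

View pics/w1c.png

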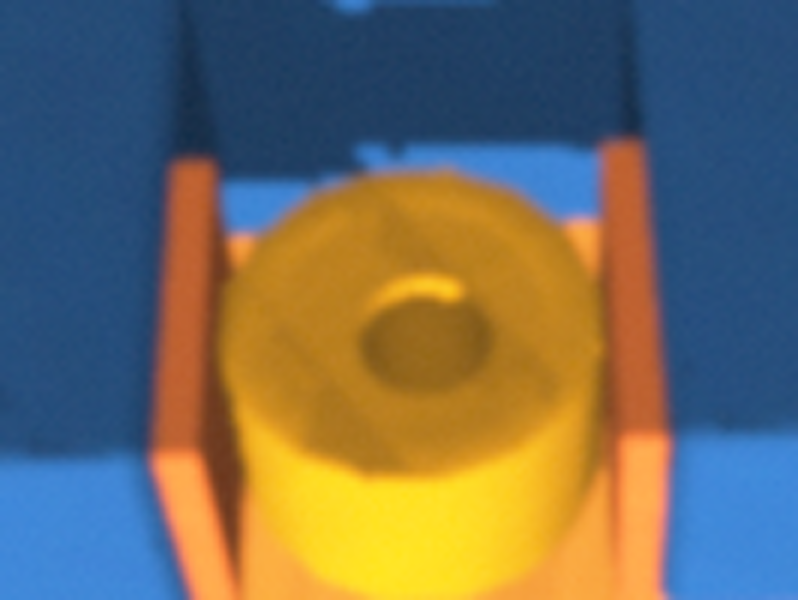

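The crop shows the bush's near face upside down (image up is world down), face centre at crop (410,325) and bore at (425,333). The bore is displaced toward image right, i.e. world -x. I'll rectify onto the face plane to measure it.

```bash
cat > rect.py <<'E'
from h import *
def H(c,o,ex,ey,s,w,h):  # image of plane o+a ex+b ey ; s px/m, centre at o
    P=np.array([[-.02,-.02],[.02,-.02],[.02,.02],[-.02,.02]])
    src=np.float32([proj(c,o+a*ex+b*ey) for a,b in P]); dst=np.float32([[w/2+a*s,h/2-b*s] for a,b in P])
    return cv2.getPerspectiveTransform(src,dst)
E
python3 - <<'E'
from rect import *
c=cam("wrist"); c["camera_from_world"]=np.load("w1.npy"); im=cv2.imread("pics/w1.png")
t=np.radians(4.5); ex=np.array([np.cos(t),np.sin(t),0]); ey=np.array([-np.sin(t),np.cos(t),0]); ez=np.array([0,0,1.])
n=np.array([.473,.234,.06]); 
A=cv2.warpPerspective(im,H(c,n-.013*ey,ex,ez,8000,400,400),(400,400),flags=cv2.INTER_CUBIC)
B=cv2.warpPerspective(im,H(c,n+.02*ez-.01*ey,ex,ey,3000,400,400),(400,400),flags=cv2.INTER_CUBIC)
cv2.imwrite("pics/r1.png",np.hstack([A,B]))
E
```

```text
(no output)
```

View pics/r1.png

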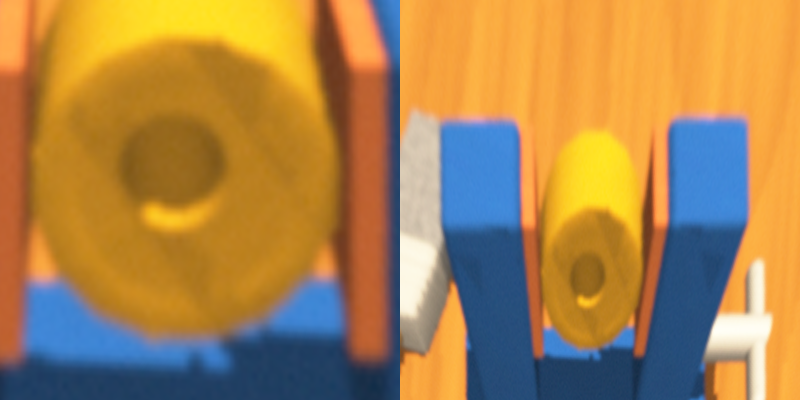

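The rectified face shows the bore up-left of centre, about -1.9 mm in x and +2.0 mm in z after scaling to 3 mm. The vice yaw is about 5.4°. Next I go over the gauge.

```bash
python3 -m crank '[{"gripper":85,"travel":[0,0,0],"twist":[0,0.1615,0]},{"gripper":85,"travel":[0,0,0],"twist":[0,0.1615,0]},{"gripper":85,"travel":[0,0,0],"twist":[0,0.1615,0]},{"gripper":85,"travel":[0,0,0],"twist":[0,0.1615,0]},{"gripper":50,"travel":[52,-2.8,-10],"twist":[0,0,0]},{"gripper":50,"travel":[52,-2.8,-10],"twist":[0,0,0]},{"gripper":50,"travel":[52,-2.8,-10],"twist":[0,0,0]},{"gripper":50,"travel":[52,-2.8,-10],"twist":[0,0,0]},{"gripper":50,"travel":[52,-2.8,-10],"twist":[0,0,0]},{"gripper":50,"travel":[52,-2.8,-10],"twist":[0,0,0]},{"gripper":50,"travel":[52,-2.8,-10],"twist":[0,0,0]},{"gripper":50,"travel":[52,-2.8,-10],"twist":[0,0,0]}]'
python3 -m crank '[{"gripper":50,"travel":[0,0,0],"twist":[0,0,0.145]},{"gripper":50,"travel":[0,0,0],"twist":[0,0,0.145]},{"gripper":50,"travel":[0,0,0],"twist":[0,0,0]}]'
python3 - <<'E'
from rect import *
c=cam("wrist"); im=shot("wrist","w2.png"); ee=bot.get_obs(); print(ee["ee_pos"],ee["tcp_rot"])
t=np.radians(-15.); ex=np.array([np.cos(t),np.sin(t),0]); ey=np.array([-np.sin(t),np.cos(t),0])
n=np.array([.512,-.23,.044]); s=5000
B=cv2.warpPerspective(im,H(c,n,ex,ey,s,600,600),(600,600),flags=cv2.INTER_CUBIC)
cv2.imwrite("pics/r2.png",B)
hsv=cv2.cvtColor(B,cv2.COLOR_BGR2HSV)
for nm,m in dict(g=cv2.inRange(hsv,(45,120,60),(85,255,255)),r=cv2.inRange(hsv,(0,190,60),(5,255,255))|cv2.inRange(hsv,(175,190,60),(180,255,255))).items():
    for k in cv2.findContours(m,0,2)[0]:
        if cv2.contourArea(k)>300:
            r=cv2.minAreaRect(k); p=n+ex*(r[0][0]-300)/s+ey*(300-r[0][1])/s; print(nm,r,p.round(4))
E
```

```text
time: 5.2
ee_pos: [0.5091, -0.2274, 0.2049]
tcp_rot: [-179.9, -0.2, -88.4]
wrist_force: [0.7, 0.3, 0.1]
opening: 0.0497
grasp_force: 0.0
time: 5.58
ee_pos: [0.509, -0.2258, 0.2041]
tcp_rot: [-179.9, -0.1, -105.0]
wrist_force: [0.7, 0.0, 0.6]
opening: 0.0501
grasp_force: 0.0
[ 0.50893252 -0.22567696  0.20404105] [-1.79941923e+02 -1.06182231e-01 -1.04861902e+02]
g ((293.6485595703125, 194.8992462158203), (89.13742065429688, 48.80354690551758), 0.8425242304801941) [ 0.5162 -0.2094  0.044 ]
r ((294.0, 429.0), (44.0, 92.0), 90.0) [ 0.5042 -0.2546  0.044 ]
```

View pics/r2.png

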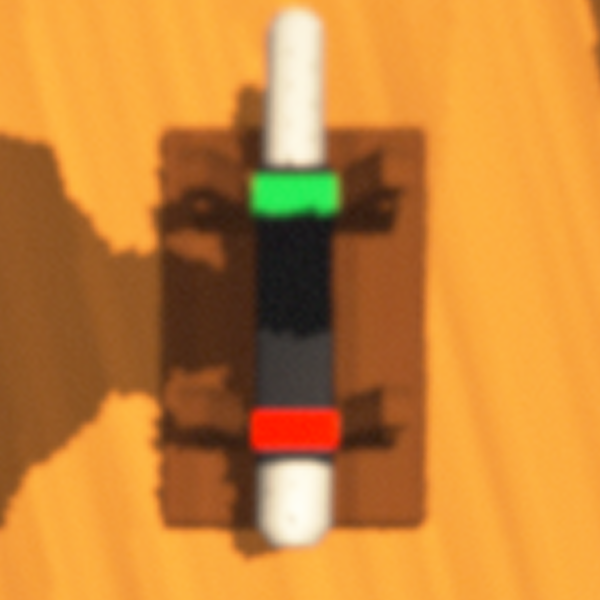

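The rectified view shows the gauge straight up-down: green band at (294,195), red at (294,429). The centre is (0.510,-0.232) and its direction 75°, with the tool aligned. Descending to grasp.

```bash
python3 -m crank '[{"gripper":50,"travel":[3,-1.5,40],"twist":[0,0,0]},{"gripper":50,"travel":[3,-1.5,40],"twist":[0,0,0]},{"gripper":50,"travel":[0,0,40],"twist":[0,0,0]},{"gripper":50,"travel":[0,0,30],"twist":[0,0,0]},{"gripper":50,"travel":[0,0,20],"twist":[0,0,0]},{"gripper":50,"travel":[0,0,18],"twist":[0,0,0]},{"gripper":50,"travel":[0,0,0],"twist":[0,0,0]}]' 40
python3 -m crank '[{"gripper":10,"travel":[0,0,0],"twist":[0,0,0]},{"gripper":10,"travel":[0,0,0],"twist":[0,0,0]},{"gripper":10,"travel":[0,0,0],"twist":[0,0,0]},{"gripper":10,"travel":[0,0,0],"twist":[0,0,0]},{"gripper":10,"travel":[0,0,0],"twist":[0,0,0]},{"gripper":10,"travel":[0,0,0],"twist":[0,0,0]},{"gripper":10,"travel":[0,0,0],"twist":[0,0,0]}]' 40
```

```text
time: 6.5
ee_pos: [0.5092, -0.2322, 0.0143]
tcp_rot: [179.9, -0.0, -105.0]
wrist_force: [1.2, 0.4, -0.0]
opening: 0.05
grasp_force: 0.0
time: 7.38
ee_pos: [0.5103, -0.233, 0.0165]
tcp_rot: [-179.9, -0.0, -105.1]
wrist_force: [0.6, 1.6, 5.7]
opening: 0.0151
grasp_force: 40.8
```

```bash
python3 -m crank '[{"gripper":10,"travel":[0,0,-10],"twist":[0,0,0]},{"gripper":10,"travel":[0,0,-30],"twist":[0,0,0]},{"gripper":10,"travel":[0,0,-45],"twist":[0,0,0]},{"gripper":10,"travel":[0,0,-45],"twist":[0,0,0]},{"gripper":10,"travel":[-20,7.3,-5],"twist":[0,0,0]},{"gripper":10,"travel":[-50,18.2,0],"twist":[0,0,0]},{"gripper":10,"travel":[-50,18.2,0],"twist":[0,0,0]},{"gripper":10,"travel":[-50,18.2,0],"twist":[0,0,0]},{"gripper":10,"travel":[-50,18.2,0],"twist":[0,0,0]},{"gripper":10,"travel":[-50,18.2,0],"twist":[0,0,0]},{"gripper":10,"travel":[-50,18.2,0],"twist":[0,0,0]},{"gripper":10,"travel":[-31,11,0],"twist":[0,0,0]}]'
python3 -m crank '[{"gripper":10,"travel":[0,0,0],"twist":[0,0,-0.178]},{"gripper":10,"travel":[0,0,0],"twist":[0,0,-0.178]},{"gripper":10,"travel":[0,0,30],"twist":[0,0,0]},{"gripper":10,"travel":[0,0,0],"twist":[0,0,0]},{"gripper":10,"travel":[0,0,0],"twist":[0,0,0]}]'
python3 - <<'E'
from rect import *
c=cam("wrist"); im=shot("wrist","w3.png"); ee=bot.get_obs(); print(ee["ee_pos"],ee["tcp_rot"],ee["wrist_force"])
np.save("w3.npy",np.array(c["camera_from_world"]))
cv2.imwrite("pics/w3u.png",cv2.rotate(im,cv2.ROTATE_180))
E
```

```text
time: 8.88
ee_pos: [0.4766, 0.1418, 0.1494]
tcp_rot: [179.9, -0.0, -105.0]
wrist_force: [-0.2, -0.6, -1.3]
opening: 0.0153
grasp_force: 39.9
time: 9.5
ee_pos: [0.4778, 0.1395, 0.1207]
tcp_rot: [180.0, -0.0, -84.7]
wrist_force: [-0.5, 0.2, -1.7]
opening: 0.0152
grasp_force: 39.8
[0.47808977 0.1395209  0.12107756] [-1.79967109e+02  9.58418917e-03 -8.47126662e+01] [ 0.0839894   0.18512073 -1.16319555]
```

View pics/w3u.png

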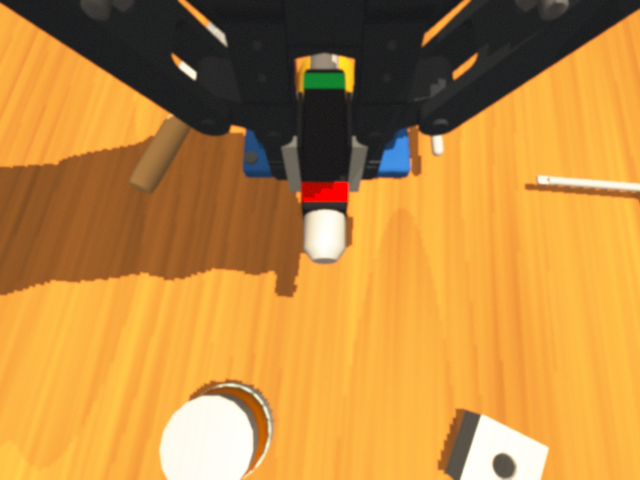

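The rotated wrist view shows the gauge held straight: green at (324,80), red at (325,192). The vice base's front edge is nearly level at row 178, from column 245 to 410. I'll measure that edge and the gauge axis in this same view.

Run:
```python
from rect import *
c=cam("wrist"); im=cv2.imread("pics/w3.png")
hsv=cv2.cvtColor(im,cv2.COLOR_BGR2HSV)
b=cv2.inRange(hsv,(100,120,60),(125,255,255))
n,l,st,ce=cv2.connectedComponentsWithStats(b)
print([tuple(s) for s in st[1:] if s[4]>200])
b[:290]=0
# front edge = max... in unrotated image front edge is the top boundary of blue
pts=[]
for u in range(235,392):
    v=np.where(b[:,u])[0]
    if len(v)>3: pts.append((u,v.min()))
pts=np.array(pts); med=np.median(pts[:,1]); pts=pts[abs(pts[:,1]-med)<4]
print(med,pts[0],pts[-1])
W=np.array([plane(c,u,v,.014) for u,v in pts]); k=np.polyfit(W[:,0],W[:,1],1); print("yaw",np.degrees(np.arctan(k[0])),W[0],W[-1])
for nm,m,z in(("g",cv2.inRange(hsv,(45,120,40),(85,255,255)),0),("r",cv2.inRange(hsv,(0,190,60),(5,255,255))|cv2.inRange(hsv,(175,190,60),(180,255,255)),0)):
    k=max(cv2.findContours(m,0,2)[0],key=cv2.contourArea); r=cv2.boundingRect(k); u,v=r[0]+(r[2]-1)/2,r[1]+(r[3]-1)/2
    print(nm,r,plane(c,u,v,.149).round(4))
```

```text
[(np.int32(231), np.int32(304), np.int32(33), np.int32(48), np.int32(1109)), (np.int32(367), np.int32(304), np.int32(29), np.int32(47), np.int32(723))]
304.0 [235 304] [391 304]
yaw 5.303636104785713 [0.53387144 0.20200162 0.014     ] [0.4156684  0.19102869 0.014     ]
g (295, 390, 41, 18) [0.4761 0.1638 0.149 ]
r (291, 277, 48, 22) [0.4806 0.117  0.149 ]
```

```bash
python3 -m crank '[{"gripper":10,"travel":[0,0,30],"twist":[0,0,0]},{"gripper":10,"travel":[0,0,30],"twist":[0,0,0]},{"gripper":10,"travel":[-4,0,14],"twist":[0,0,0]},{"gripper":10,"travel":[-4,0,5],"twist":[0,0,0]},{"gripper":10,"travel":[-4,0,0],"twist":[0,0,0]},{"gripper":10,"travel":[0,0,0],"twist":[0,0,0]},{"gripper":10,"travel":[0,0,0],"twist":[0,0,0]}]'
python3 -m crank '[{"gripper":10,"travel":[-1,0,0],"twist":[0,0,0]},{"gripper":10,"travel":[-1,0,0],"twist":[0,0,0]},{"gripper":10,"travel":[0,0,0],"twist":[0,0,0]}]'
```

```text
time: 10.42
ee_pos: [0.4773, 0.1514, 0.042]
tcp_rot: [-179.9, 0.0, -84.7]
wrist_force: [0.2, -0.2, -1.5]
opening: 0.0154
grasp_force: 39.8
time: 10.8
ee_pos: [0.4768, 0.1533, 0.0413]
tcp_rot: [-180.0, 0.0, -84.7]
wrist_force: [0.2, -0.3, -0.6]
opening: 0.0154
grasp_force: 39.8
```

Run:
```python
from h import *
im=shot("side","s2.png"); c=cam("side"); u,v=map(int,proj(c,[.475,.21,.06])); print(u,v)
cv2.imwrite("pics/s2c.png",cv2.resize(im[v-38:v+37,u-50:u+50],(800,600),interpolation=cv2.INTER_CUBIC))
```

```text
224 196
```

View pics/s2c.png

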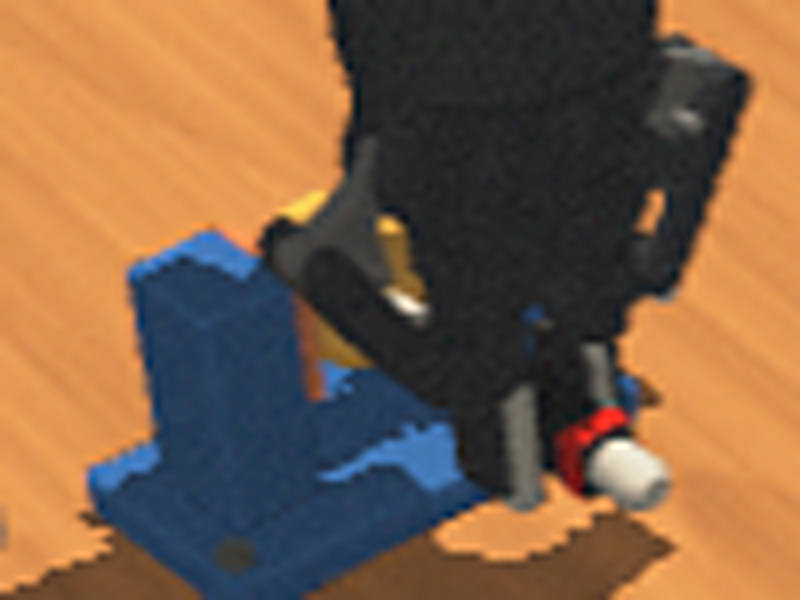

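The crop shows the go tip (white, 405,300) just short of the bush face, with most of the view hidden by the gripper. I continue by feel.

```bash
for i in 1; do python3 -m crank '[{"gripper":10,"travel":[-1,0,0],"twist":[0,0,0]},{"gripper":10,"travel":[-1,0,0],"twist":[0,0,0]},{"gripper":10,"travel":[0,0,0],"twist":[0,0,0]}]' | egrep 'ee|wrist'; done
python3 -m crank '[{"gripper":10,"travel":[-1,0,0],"twist":[0,0,0]},{"gripper":10,"travel":[-1,0,0],"twist":[0,0,0]},{"gripper":10,"travel":[0,0,0],"twist":[0,0,0]}]' | egrep 'ee|wrist'
```

```text
ee_pos: [0.4765, 0.1553, 0.0413]
wrist_force: [-0.7, -0.1, -1.4]
ee_pos: [0.4764, 0.1574, 0.0413]
wrist_force: [0.4, -0.2, -0.8]
```

```bash
python3 -m crank '[{"gripper":10,"travel":[-1,0,0],"twist":[0,0,0]},{"gripper":10,"travel":[0,0,0],"twist":[0,0,0]}]' | egrep 'ee|wrist'
```

```text
ee_pos: [0.4763, 0.1583, 0.0413]
wrist_force: [0.1, -0.3, -0.5]
```

```bash
python3 -m crank '[{"gripper":10,"travel":[-1,0,0],"twist":[0,0,0]},{"gripper":10,"travel":[0,0,0],"twist":[0,0,0]}]' | egrep 'ee|wrist'
```

```text
ee_pos: [0.4762, 0.1593, 0.0413]
wrist_force: [-0.5, 0.1, -1.6]
```

```bash
python3 -m crank '[{"gripper":10,"travel":[-0.5,0,-0.7],"twist":[0,0,0]},{"gripper":10,"travel":[-0.5,0,0],"twist":[0,0,0]},{"gripper":10,"travel":[0,0,0],"twist":[0,0,0]}]' | egrep 'ee|wrist'
```

```text
ee_pos: [0.4761, 0.1603, 0.042]
wrist_force: [0.2, 0.2, -1.2]
```

```bash
python3 -m crank '[{"gripper":10,"travel":[-1,0,0],"twist":[0,0,0]},{"gripper":10,"travel":[0,0,0],"twist":[0,0,0]}]' | egrep 'ee|wrist'
```

```text
ee_pos: [0.476, 0.1613, 0.042]
wrist_force: [-0.7, 0.4, -1.0]
```

```bash
python3 -m crank '[{"gripper":10,"travel":[-1,0,0],"twist":[0,0,0]},{"gripper":10,"travel":[0,0,0],"twist":[0,0,0]}]' | egrep 'ee|wrist'
```

```text
ee_pos: [0.4759, 0.1623, 0.042]
wrist_force: [-0.4, -0.6, -0.5]
```

```bash
python3 -m crank '[{"gripper":10,"travel":[-1,0,0],"twist":[0,0,0]},{"gripper":10,"travel":[0,0,0],"twist":[0,0,0]}]' | egrep 'ee|wrist'
```

```text
ee_pos: [0.4759, 0.1633, 0.0421]
wrist_force: [0.1, -1.4, 0.5]
```

```bash
python3 -m crank '[{"gripper":10,"travel":[-1,0,0],"twist":[0,0,0]},{"gripper":10,"travel":[0,0,0],"twist":[0,0,0]}]' | egrep 'ee|wrist'
```

```text
ee_pos: [0.4758, 0.1643, 0.0421]
wrist_force: [-0.2, -0.7, 0.1]
```

```bash
python3 -c "
from workcell import bot
o=bot.get_obs();print(o['wrist_force'],o['torque'],o['ee_pos'])"
```

```text
[-0.17345189 -0.71206854  0.11424039] [-0.02866689  0.15673795  0.01326395] [0.47576384 0.16432299 0.04209702]
```

Slight upward reaction, so I raise a little and go on.

```bash
python3 -m crank '[{"gripper":10,"travel":[-1,0,-0.4],"twist":[0,0,0]},{"gripper":10,"travel":[0,0,0],"twist":[0,0,0]}]' | egrep 'ee|wrist'
```

```text
ee_pos: [0.4756, 0.1654, 0.0423]
wrist_force: [0.2, 0.4, -1.3]
```

```bash
python3 -m crank '[{"gripper":10,"travel":[-1,0,0],"twist":[0,0,0]},{"gripper":10,"travel":[0,0,0],"twist":[0,0,0]}]' | egrep 'ee|wrist'
```

```text
ee_pos: [0.4756, 0.1663, 0.0423]
wrist_force: [-0.1, -0.1, -0.3]
```

```bash
python3 -m crank '[{"gripper":10,"travel":[-1,0,0],"twist":[0,0,0]},{"gripper":10,"travel":[-1,0,0],"twist":[0,0,0]},{"gripper":10,"travel":[0,0,0],"twist":[0,0,0]}]' | egrep 'ee|wrist'
```

```text
ee_pos: [0.4754, 0.1683, 0.0424]
wrist_force: [0.1, 0.8, -0.2]
```

```bash
python3 -m crank '[{"gripper":10,"travel":[-1,0,0],"twist":[0,0,0]},{"gripper":10,"travel":[-1,0,0],"twist":[0,0,0]},{"gripper":10,"travel":[0,0,0],"twist":[0,0,0]}]' | egrep 'ee|wrist'
```

```text
ee_pos: [0.4752, 0.1703, 0.0424]
wrist_force: [-0.5, -0.3, -1.5]
```

```bash
python3 -m crank '[{"gripper":10,"travel":[-1.5,0,0],"twist":[0,0,0]},{"gripper":10,"travel":[-1.5,0,0],"twist":[0,0,0]},{"gripper":10,"travel":[0,0,0],"twist":[0,0,0]}]' | egrep 'ee|wrist'
```

```text
ee_pos: [0.4749, 0.1734, 0.0424]
wrist_force: [-0.3, -0.2, -0.8]
```

```bash
python3 -m crank '[{"gripper":10,"travel":[-1.5,0,0],"twist":[0,0,0]},{"gripper":10,"travel":[-1.5,0,0],"twist":[0,0,0]},{"gripper":10,"travel":[0,0,0],"twist":[0,0,0]}]' | egrep 'ee|wrist'
```

```text
ee_pos: [0.4746, 0.1764, 0.0424]
wrist_force: [-0.3, 0.9, 0.1]
```

```bash
python3 -m crank '[{"gripper":10,"travel":[-1.5,0,0],"twist":[0,0,0]},{"gripper":10,"travel":[-1.5,0,0],"twist":[0,0,0]},{"gripper":10,"travel":[0,0,0],"twist":[0,0,0]}]' | egrep 'ee|wrist'
```

```text
ee_pos: [0.4743, 0.1793, 0.0424]
wrist_force: [-0.8, 0.1, 0.4]
```

```bash
python3 -m crank '[{"gripper":10,"travel":[-1.5,0,0],"twist":[0,0,0]},{"gripper":10,"travel":[-1.5,0,0],"twist":[0,0,0]},{"gripper":10,"travel":[0,0,0],"twist":[0,0,0]}]' | egrep 'ee|wrist'
```

```text
ee_pos: [0.4741, 0.1823, 0.0424]
wrist_force: [-0.0, 0.6, -0.3]
```

```bash
python3 -m crank '[{"gripper":10,"travel":[-1,0,0],"twist":[0,0,0]},{"gripper":10,"travel":[-1,0,0],"twist":[0,0,0]},{"gripper":10,"travel":[0,0,0],"twist":[0,0,0]}]' | egrep 'ee|wrist'
```

```text
ee_pos: [0.4739, 0.1843, 0.0424]
wrist_force: [-0.9, 0.1, -0.2]
```

```bash
python3 -m crank '[{"gripper":10,"travel":[-1,0,0],"twist":[0,0,0]},{"gripper":10,"travel":[0,0,0],"twist":[0,0,0]}]' | egrep 'ee|wrist'
```

```text
ee_pos: [0.4738, 0.1852, 0.0424]
wrist_force: [-0.1, -0.3, -0.0]
```

```bash
python3 -m crank '[{"gripper":10,"travel":[-1,0,0],"twist":[0,0,0]},{"gripper":10,"travel":[0,0,0],"twist":[0,0,0]}]' | egrep 'ee|wrist'
```

```text
ee_pos: [0.4737, 0.1862, 0.0424]
wrist_force: [-0.1, -1.0, 0.5]
```

```bash
python3 -m crank '[{"gripper":10,"travel":[-0.7,0,0],"twist":[0,0,0]},{"gripper":10,"travel":[0,0,0],"twist":[0,0,0]}]' | egrep 'ee|wrist'
```

```text
ee_pos: [0.4736, 0.1869, 0.0424]
wrist_force: [-0.7, -0.8, 0.6]
```

```bash
python3 -m crank '[{"gripper":10,"travel":[-0.7,0,0],"twist":[0,0,0]},{"gripper":10,"travel":[0,0,0],"twist":[0,0,0]}]' | egrep 'ee|wrist'
```

```text
ee_pos: [0.4736, 0.1876, 0.0424]
wrist_force: [-0.6, -0.1, 1.2]
```

```bash
python3 -m crank '[{"gripper":10,"travel":[-0.7,0,0],"twist":[0,0,0]},{"gripper":10,"travel":[0,0,0],"twist":[0,0,0]}]' | egrep 'ee|wrist'
```

```text
ee_pos: [0.4735, 0.1883, 0.0424]
wrist_force: [-0.6, -0.9, 0.1]
```

```bash
python3 -m crank '[{"gripper":10,"travel":[-0.7,0,0],"twist":[0,0,0]},{"gripper":10,"travel":[0,0,0],"twist":[0,0,0]}]' | egrep 'ee|wrist'
```

```text
ee_pos: [0.4734, 0.189, 0.0424]
wrist_force: [-0.1, -0.5, 0.4]
```

```bash
python3 -m crank '[{"gripper":10,"travel":[-0.7,0,0],"twist":[0,0,0]},{"gripper":10,"travel":[0,0,0],"twist":[0,0,0]}]' | egrep 'ee|wrist'
```

```text
ee_pos: [0.4734, 0.1897, 0.0424]
wrist_force: [-0.2, -0.0, 0.4]
```

```bash
python3 -m crank '[{"gripper":10,"travel":[-0.7,0,0],"twist":[0,0,0]},{"gripper":10,"travel":[0,0,0],"twist":[0,0,0]}]' | egrep 'ee|wrist'
```

```text
ee_pos: [0.4733, 0.1904, 0.0424]
wrist_force: [-0.2, -1.0, -0.7]
```

```bash
python3 -m crank '[{"gripper":10,"travel":[-0.7,0,0],"twist":[0,0,0]},{"gripper":10,"travel":[0,0,0],"twist":[0,0,0]}]' | egrep 'ee|wrist'
```

```text
ee_pos: [0.4732, 0.1911, 0.0424]
wrist_force: [-0.7, -0.6, -0.6]
```

```bash
python3 -m crank '[{"gripper":10,"travel":[-0.7,0,0],"twist":[0,0,0]},{"gripper":10,"travel":[0,0,0],"twist":[0,0,0]}]' | egrep 'ee|wrist'
```

```text
ee_pos: [0.4732, 0.1912, 0.0424]
wrist_force: [0.6, -5.4, 1.6]
```

```bash
python3 -m crank '[{"gripper":10,"travel":[-0.7,0,0],"twist":[0,0,0]},{"gripper":10,"travel":[0,0,0],"twist":[0,0,0]}]' | egrep 'ee|wrist'
```

```text
ee_pos: [0.4732, 0.1913, 0.0424]
wrist_force: [-0.1, -8.9, 2.3]
```

Shoulder home: -8.9 N along the bore with no further advance. I back off 2 mm and feel the clearance in z and x to centre the no-go later.

```bash
python3 -m crank '[{"gripper":10,"travel":[1.5,0,0],"twist":[0,0,0]},{"gripper":10,"travel":[2,0,-0.4],"twist":[0,0,0]},{"gripper":10,"travel":[0,0,0],"twist":[0,0,0]}]' | egrep 'time|ee|wrist'
```

```text
time: 19.73
ee_pos: [0.4735, 0.189, 0.0427]
wrist_force: [-0.1, 0.6, -1.4]
```

```bash
python3 -m crank '[{"gripper":10,"travel":[0,0,-0.4],"twist":[0,0,0]},{"gripper":10,"travel":[0,0,0],"twist":[0,0,0]}]' | egrep 'ee|wrist'
```

```text
ee_pos: [0.4734, 0.189, 0.0432]
wrist_force: [-0.7, -0.3, -0.8]
```

```bash
python3 -m crank '[{"gripper":10,"travel":[0,0,-0.4],"twist":[0,0,0]},{"gripper":10,"travel":[0,0,0],"twist":[0,0,0]}]' | egrep 'ee|wrist'
```

```text
ee_pos: [0.4734, 0.189, 0.0435]
wrist_force: [-0.2, -0.4, -1.1]
```

```bash
python3 -m crank '[{"gripper":10,"travel":[0,0,-0.3],"twist":[0,0,0]},{"gripper":10,"travel":[0,0,0],"twist":[0,0,0]}]' | egrep 'ee|wrist'
```

```text
ee_pos: [0.4733, 0.1889, 0.0437]
wrist_force: [0.7, 0.5, -3.2]
```

```bash
python3 -m crank '[{"gripper":10,"travel":[0,0,-0.3],"twist":[0,0,0]},{"gripper":10,"travel":[0,0,0],"twist":[0,0,0]}]' | egrep 'ee|wrist'
```

```text
ee_pos: [0.4733, 0.1889, 0.0439]
wrist_force: [0.3, 0.7, -5.9]
```

```bash
python3 -c "
from workcell import bot
o=bot.get_obs();print(o['wrist_force'],o['torque'],o['ee_pos'],o['tcp_rot'])"
```

```text
[ 0.26625595  0.66668568 -5.90339971] [-0.00801158 -0.1486412  -0.03122073] [0.4733296  0.18890356 0.04390346] [ 1.79976986e+02 -6.73124209e-03 -8.47068641e+01]
```

```bash
python3 -m crank '[{"gripper":10,"travel":[0,0,1.2],"twist":[0,0,0]},{"gripper":10,"travel":[0,0.4,0],"twist":[0,0,0]},{"gripper":10,"travel":[0,0,0],"twist":[0,0,0]}]' | egrep 'ee|wrist'
```

```text
ee_pos: [0.4732, 0.1889, 0.0433]
wrist_force: [0.6, -0.3, -1.3]
```

```bash
python3 -m crank '[{"gripper":10,"travel":[0,0.3,0],"twist":[0,0,0]},{"gripper":10,"travel":[0,0,0],"twist":[0,0,0]}]' | egrep 'ee|wrist'
```

```text
ee_pos: [0.4728, 0.1889, 0.0431]
wrist_force: [-1.1, -0.0, -2.0]
```

```bash
python3 -m crank '[{"gripper":10,"travel":[0,0.3,0],"twist":[0,0,0]},{"gripper":10,"travel":[0,0,0],"twist":[0,0,0]}]' | egrep 'ee|wrist'
```

```text
ee_pos: [0.4726, 0.1888, 0.0431]
wrist_force: [1.1, -0.5, -0.8]
```

```bash
python3 -m crank '[{"gripper":10,"travel":[0,0.3,0],"twist":[0,0,0]},{"gripper":10,"travel":[0,0,0],"twist":[0,0,0]}]' | egrep 'ee|wrist'
```

```text
ee_pos: [0.4726, 0.1889, 0.0431]
wrist_force: [3.7, 1.0, -1.5]
```

```bash
python3 -m crank '[{"gripper":10,"travel":[0,-1.5,0],"twist":[0,0,0]},{"gripper":10,"travel":[0,0,0],"twist":[0,0,0]}]' | egrep 'ee|wrist'
```

```text
ee_pos: [0.4734, 0.1889, 0.0428]
wrist_force: [0.0, 0.3, -0.8]
```

```bash
python3 -m crank '[{"gripper":10,"travel":[0,-0.4,0],"twist":[0,0,0]},{"gripper":10,"travel":[0,0,0],"twist":[0,0,0]}]' | egrep 'ee|wrist'
```

```text
ee_pos: [0.4738, 0.189, 0.0428]
wrist_force: [-0.0, -1.0, -1.6]
```

```bash
python3 -m crank '[{"gripper":10,"travel":[0,-0.3,0],"twist":[0,0,0]},{"gripper":10,"travel":[0,0,0],"twist":[0,0,0]}]' | egrep 'time|ee|wrist'
```

```text
time: 22.6
ee_pos: [0.4739, 0.1889, 0.0428]
wrist_force: [-3.7, -0.0, -0.1]
```

```bash
python3 -m crank '[{"gripper":10,"travel":[0,-0.3,0],"twist":[0,0,0]},{"gripper":10,"travel":[0,0,0],"twist":[0,0,0]}]' | egrep 'time|ee|wrist'
```

```text
time: 22.85
ee_pos: [0.474, 0.1889, 0.0428]
wrist_force: [-5.2, 0.2, 0.8]
```

```bash
python3 - <<'E'
from h import *
c=cam("scene")
for p in((445,235),(475,258),(490,250),(520,280),(512,292),(472,272)): print(p,plane(c,*p,.02).round(3))
E
python3 -m crank '[{"gripper":10,"travel":[0,1.5,-0.2],"twist":[0,0,0]},{"gripper":10,"travel":[5,0,0],"twist":[0,0,0]},{"gripper":10,"travel":[9,0,0],"twist":[0,0,0]},{"gripper":10,"travel":[9,0,0],"twist":[0,0,0]},{"gripper":10,"travel":[9,0,0],"twist":[0,0,0]},{"gripper":10,"travel":[10,0,0],"twist":[0,0,0]},{"gripper":10,"travel":[0,0,-20],"twist":[0,0,0]},{"gripper":10,"travel":[0,0,-30],"twist":[0,0,0]},{"gripper":10,"travel":[0,0,-30],"twist":[0,0,0]},{"gripper":10,"travel":[0,0,0],"twist":[0,0,0]},{"gripper":10,"travel":[0,0,0],"twist":[0,0,0]}]'
```

```text
(445, 235) [0.345 0.18  0.02 ]
(475, 258) [0.368 0.263 0.02 ]
(490, 250) [0.328 0.283 0.02 ]
(520, 280) [0.369 0.367 0.02 ]
(512, 292) [0.407 0.363 0.02 ]
(472, 272) [0.406 0.272 0.02 ]
time: 24.22
ee_pos: [0.4768, 0.1467, 0.1224]
tcp_rot: [180.0, -0.0, -84.7]
wrist_force: [0.8, -0.1, -1.8]
opening: 0.0151
grasp_force: 39.9
```

```bash
python3 -m crank '[{"gripper":10,"travel":[-20,0,0],"twist":[0,0,0]},{"gripper":10,"travel":[-40,0,0],"twist":[0,0,0]},{"gripper":10,"travel":[-45,0,0],"twist":[0,0,0]},{"gripper":10,"travel":[-35,0,0],"twist":[0,0,0]},{"gripper":10,"travel":[-13,0,0],"twist":[0,0,0]},{"gripper":10,"travel":[0,0,30],"twist":[0,0,0]},{"gripper":10,"travel":[0,0,30],"twist":[0,0,0]},{"gripper":10,"travel":[0,0,15],"twist":[0,0,0]},{"gripper":10,"travel":[0,0,4.5],"twist":[0,0,0]},{"gripper":10,"travel":[0,0,0],"twist":[0,0,0]},{"gripper":10,"travel":[0,0,0],"twist":[0,0,0]}]'
```

```text
time: 25.6
ee_pos: [0.4635, 0.2997, 0.0448]
tcp_rot: [-179.9, 0.0, -84.7]
wrist_force: [0.3, -1.2, -1.4]
opening: 0.0149
grasp_force: 39.9
```

Run:
```python
from h import *
o=bot.get_obs(); p=o["ee_pos"]; t=np.radians(o["tcp_rot"][2]); tx=np.array([np.cos(t),np.sin(t)]); ty=np.array([np.sin(t),-np.cos(t)])
home=np.array([.4732,.1912])+0*tx  # bore-centred home
home=np.array([.4732,.1890])-tx*.0022
d=p[:2]-home; print(p,o["tcp_rot"],"along",-d@tx*1e3-43,"lateral tool y",d@ty*1e3,"z",p[2]*1e3-43, o["wrist_force"])
```

```text
[0.4634815  0.29969438 0.04480426] [-1.79915474e+02  4.36437603e-02 -8.47116970e+01] along 65.91893783189077 lateral tool y -0.5252713778694864 z 1.8042632573413258 [ 0.31229353 -1.15873885 -1.42396544]
```

```bash
cat > rel.py <<'E'
from h import *
o=bot.get_obs(); p=o["ee_pos"]; t=np.radians(-84.71); tx=np.array([np.cos(t),np.sin(t)]); ty=np.array([np.sin(t),-np.cos(t)])
home=np.array([.4732,.1890])-tx*.0022; d=p[:2]-home
print(p.round(4),o["tcp_rot"].round(2),"along %.2f lat %.2f z %.2f"%(-d@tx*1e3-43,d@ty*1e3,p[2]*1e3-43),o["wrist_force"].round(1),round(o["time"],2))
E
python3 -m crank '[{"gripper":10,"travel":[-0,0,0],"twist":[0,0,0]},{"gripper":10,"travel":[0,0,0],"twist":[0,0,0]}]' >/dev/null; python3 rel.py
```

```text
[0.4631 0.2995 0.0441] [-1.7997e+02  1.0000e-02 -8.4700e+01] along 65.81 lat -0.12 z 1.08 [-0.2 -0.6 -1.6] 25.85
```

```bash
python3 -m crank '[{"gripper":10,"travel":[-2,0,0.5],"twist":[0,0,0]},{"gripper":10,"travel":[-1,0,0],"twist":[0,0,0]},{"gripper":10,"travel":[0,0,0],"twist":[0,0,0]},{"gripper":10,"travel":[0,0,0],"twist":[0,0,0]}]' >/dev/null; python3 rel.py
```

```text
[0.4626 0.3024 0.0432] [179.99  -0.   -84.7 ] along 68.74 lat 0.11 z 0.15 [ 0.6  0.4 -2.3] 26.35
```

I moved away from the face; the approach here is +tool x. z and lateral are good, so I now advance.

```bash
python3 -m crank '[{"gripper":10,"travel":[4,-0.1,0.15],"twist":[0,0,0]},{"gripper":10,"travel":[3,0,0],"twist":[0,0,0]},{"gripper":10,"travel":[2,0,0],"twist":[0,0,0]},{"gripper":10,"travel":[0,0,0],"twist":[0,0,0]},{"gripper":10,"travel":[0,0,0],"twist":[0,0,0]}]' >/dev/null; python3 rel.py
```

```text
[0.4636 0.2935 0.0431] [-180.      0.    -84.71] along 59.72 lat -0.06 z 0.06 [-0.4 -0.1 -0.9] 26.98
```

```bash
python3 -m crank '[{"gripper":10,"travel":[1,0,0],"twist":[0,0,0]},{"gripper":10,"travel":[0,0,0],"twist":[0,0,0]}]' >/dev/null; python3 rel.py
```

```text
[0.4636 0.2925 0.043 ] [180.   -0.  -84.7] along 58.70 lat -0.01 z -0.00 [-0.1 -0.3 -1.7] 27.23
```

```bash
python3 -m crank '[{"gripper":10,"travel":[1,0,0],"twist":[0,0,0]},{"gripper":10,"travel":[0,0,0],"twist":[0,0,0]}]' >/dev/null; python3 rel.py
```

```text
[0.4637 0.2914 0.043 ] [180.    -0.   -84.71] along 57.66 lat -0.03 z 0.02 [-0.4  0.6 -1. ] 27.48
```

```bash
python3 -m crank '[{"gripper":10,"travel":[0.6,0,0],"twist":[0,0,0]},{"gripper":10,"travel":[0,0,0],"twist":[0,0,0]}]' >/dev/null; python3 rel.py
```

```text
[0.4638 0.2909 0.043 ] [180.     0.   -84.71] along 57.09 lat -0.05 z 0.04 [ 0.5 -0.4 -2.1] 27.73
```

```bash
python3 -m crank '[{"gripper":10,"travel":[0.6,0,0],"twist":[0,0,0]},{"gripper":10,"travel":[0,0,0],"twist":[0,0,0]}]' >/dev/null; python3 rel.py
```

```text
[0.4638 0.2903 0.043 ] [180.     0.   -84.71] along 56.49 lat -0.01 z 0.04 [-1.   0.  -1.4] 27.98
```

```bash
python3 -m crank '[{"gripper":10,"travel":[0.4,0,0],"twist":[0,0,0]},{"gripper":10,"travel":[0,0,0],"twist":[0,0,0]}]' >/dev/null; python3 rel.py
```

```text
[0.4639 0.2899 0.0431] [-180.      0.    -84.71] along 56.12 lat -0.06 z 0.06 [-0.4 -0.5 -0.8] 28.23
```

```bash
python3 -m crank '[{"gripper":10,"travel":[0.4,0,0],"twist":[0,0,0]},{"gripper":10,"travel":[0,0,0],"twist":[0,0,0]}]' >/dev/null; python3 rel.py
```

```text
[0.464  0.2897 0.0431] [-1.7999e+02  3.0000e-02 -8.4700e+01] along 55.93 lat -0.09 z 0.11 [-0.1  2.3 -0.1] 28.48
```

```bash
python3 -m crank '[{"gripper":10,"travel":[0.4,0,0],"twist":[0,0,0]},{"gripper":10,"travel":[0,0,0],"twist":[0,0,0]}]' >/dev/null; python3 rel.py
```

```text
[0.464  0.2895 0.0431] [-1.7999e+02  5.0000e-02 -8.4690e+01] along 55.73 lat -0.07 z 0.13 [-0.4  4.8 -1.9] 28.73
```

```bash
python3 -m crank '[{"gripper":10,"travel":[0.4,0,0],"twist":[0,0,0]},{"gripper":10,"travel":[0,0,0],"twist":[0,0,0]}]' >/dev/null; python3 rel.py
```

```text
[0.464  0.2894 0.0432] [-1.7999e+02  8.0000e-02 -8.4680e+01] along 55.65 lat -0.06 z 0.16 [-0.7  6.7 -1.1] 28.98
```

Refused at about 2.7–3 mm with 6.7 N. I hold it for over a second.

```bash
python3 -m crank '[{"gripper":10,"travel":[0.1,0,0],"twist":[0,0,0]},{"gripper":10,"travel":[0,0,0],"twist":[0,0,0]},{"gripper":10,"travel":[0,0,0],"twist":[0,0,0]},{"gripper":10,"travel":[0,0,0],"twist":[0,0,0]},{"gripper":10,"travel":[0,0,0],"twist":[0,0,0]},{"gripper":10,"travel":[0,0,0],"twist":[0,0,0]},{"gripper":10,"travel":[0,0,0],"twist":[0,0,0]},{"gripper":10,"travel":[0,0,0],"twist":[0,0,0]},{"gripper":10,"travel":[0,0,0],"twist":[0,0,0]},{"gripper":10,"travel":[0,0,0],"twist":[0,0,0]}]' >/dev/null; python3 rel.py
```

```text
[0.464  0.2894 0.0432] [-1.7999e+02  9.0000e-02 -8.4670e+01] along 55.64 lat -0.09 z 0.20 [-0.   8.2 -2.5] 30.23
```

```bash
python3 -m crank '[{"gripper":10,"travel":[-5,0,0],"twist":[0,0,0]},{"gripper":10,"travel":[-10,0,0],"twist":[0,0,0]},{"gripper":10,"travel":[0,0,-30],"twist":[0,0,0]},{"gripper":10,"travel":[0,0,-40],"twist":[0,0,0]},{"gripper":10,"travel":[0,0,-35],"twist":[0,0,0]},{"gripper":10,"travel":[20,0,0],"twist":[0,0,0]},{"gripper":10,"travel":[45,0,0],"twist":[0,0,0]},{"gripper":10,"travel":[50,0,0],"twist":[0,0,0]},{"gripper":10,"travel":[50,0,0],"twist":[0,0,0]},{"gripper":10,"travel":[50,0,0],"twist":[0,0,0]},{"gripper":10,"travel":[50,0,0],"twist":[0,0,0]},{"gripper":10,"travel":[50,1,0],"twist":[0,0,0]}]'
python3 -m crank '[{"gripper":10,"travel":[50,1,0],"twist":[0,0,0]},{"gripper":10,"travel":[50,0,0],"twist":[0,0,0]},{"gripper":10,"travel":[50,0,0],"twist":[0,0,0]},{"gripper":10,"travel":[45,0,0],"twist":[0,0,0]},{"gripper":10,"travel":[29,0,0],"twist":[0,0,0]},{"gripper":10,"travel":[0,0,0],"twist":[0,0,0.178]},{"gripper":10,"travel":[0,0,0],"twist":[0,0,0.178]},{"gripper":10,"travel":[0,0,0],"twist":[0,0,0]},{"gripper":10,"travel":[0,0,0],"twist":[0,0,0]},{"gripper":10,"travel":[0,0,0],"twist":[0,0,0]}]'
```

```text
time: 31.72
ee_pos: [0.4899, -0.0123, 0.1468]
tcp_rot: [179.9, -0.0, -84.7]
wrist_force: [0.5, 0.9, -0.6]
opening: 0.0152
grasp_force: 39.9
time: 32.98
ee_pos: [0.5103, -0.2333, 0.1478]
tcp_rot: [180.0, -0.0, -105.0]
wrist_force: [-0.4, -0.4, -0.5]
opening: 0.0153
grasp_force: 39.8
```

```bash
python3 -m crank '[{"gripper":10,"travel":[0,0,30],"twist":[0,0,0]},{"gripper":10,"travel":[0,0,40],"twist":[0,0,0]},{"gripper":10,"travel":[0,0,30],"twist":[0,0,0]},{"gripper":10,"travel":[0,0,15],"twist":[0,0,0]},{"gripper":10,"travel":[0,0,10],"twist":[0,0,0]},{"gripper":10,"travel":[0,0,3],"twist":[0,0,0]},{"gripper":10,"travel":[0,0,0],"twist":[0,0,0]},{"gripper":10,"travel":[0,0,0],"twist":[0,0,0]},{"gripper":10,"travel":[0,0,0],"twist":[0,0,0]}]'
```

```text
time: 34.1
ee_pos: [0.5106, -0.2335, 0.0206]
tcp_rot: [-180.0, -0.0, -105.1]
wrist_force: [0.2, 0.7, -1.2]
opening: 0.0155
grasp_force: 39.9
```

```bash
python3 -m crank '[{"gripper":10,"travel":[0,0,1],"twist":[0,0,0]},{"gripper":10,"travel":[0,0,1],"twist":[0,0,0]},{"gripper":10,"travel":[0,0,0],"twist":[0,0,0]},{"gripper":10,"travel":[0,0,0],"twist":[0,0,0]}]'
```

```text
time: 34.6
ee_pos: [0.5104, -0.2333, 0.018]
tcp_rot: [180.0, 0.0, -105.1]
wrist_force: [-0.2, 0.6, -1.0]
opening: 0.0153
grasp_force: 39.9
```

```bash
python3 -m crank '[{"gripper":10,"travel":[0,0,1],"twist":[0,0,0]},{"gripper":10,"travel":[0,0,0],"twist":[0,0,0]},{"gripper":10,"travel":[0,0,0],"twist":[0,0,0]}]'
```

```text
time: 34.98
ee_pos: [0.5104, -0.2334, 0.017]
tcp_rot: [180.0, -0.0, -105.1]
wrist_force: [-0.1, -0.3, -1.2]
opening: 0.0156
grasp_force: 39.9
```

```bash
python3 -m crank '[{"gripper":10,"travel":[0,0,0.7],"twist":[0,0,0]},{"gripper":10,"travel":[0,0,0],"twist":[0,0,0]},{"gripper":10,"travel":[0,0,0],"twist":[0,0,0]}]'
```

```text
time: 35.35
ee_pos: [0.5105, -0.2334, 0.0165]
tcp_rot: [-180.0, -0.0, -105.1]
wrist_force: [-0.2, 0.2, 1.3]
opening: 0.0155
grasp_force: 40.1
```

Seated (upward reaction at the same height as at the grasp). Release and retreat.

```bash
python3 -m crank '[{"gripper":20,"travel":[0,0,0],"twist":[0,0,0]},{"gripper":30,"travel":[0,0,0],"twist":[0,0,0]},{"gripper":45,"travel":[0,0,0],"twist":[0,0,0]},{"gripper":50,"travel":[0,0,0],"twist":[0,0,0]},{"gripper":50,"travel":[0,0,0],"twist":[0,0,0]},{"gripper":50,"travel":[0,0,-15],"twist":[0,0,0]},{"gripper":50,"travel":[0,0,-30],"twist":[0,0,0]},{"gripper":50,"travel":[0,0,-50],"twist":[0,0,0]},{"gripper":50,"travel":[0,0,-50],"twist":[0,0,0]},{"gripper":50,"travel":[0,0,-40],"twist":[0,0,0]},{"gripper":50,"travel":[0,0,0],"twist":[0,0,0]},{"gripper":50,"travel":[0,0,0],"twist":[0,0,0]}]'
python3 - <<'E'
from rect import *
c=cam("wrist"); im=shot("wrist","w4.png")
t=np.radians(-15.); ex=np.array([np.cos(t),np.sin(t),0]); ey=np.array([-np.sin(t),np.cos(t),0])
n=np.array([.512,-.23,.044])
cv2.imwrite("pics/r4.png",cv2.warpPerspective(im,H(c,n,ex,ey,5000,600,600),(600,600)))
E
```

```text
time: 36.85
ee_pos: [0.5103, -0.2333, 0.2014]
tcp_rot: [-180.0, -0.0, -105.1]
wrist_force: [-0.7, -0.4, -0.1]
opening: 0.0496
grasp_force: 0.0
```

View pics/r4.png

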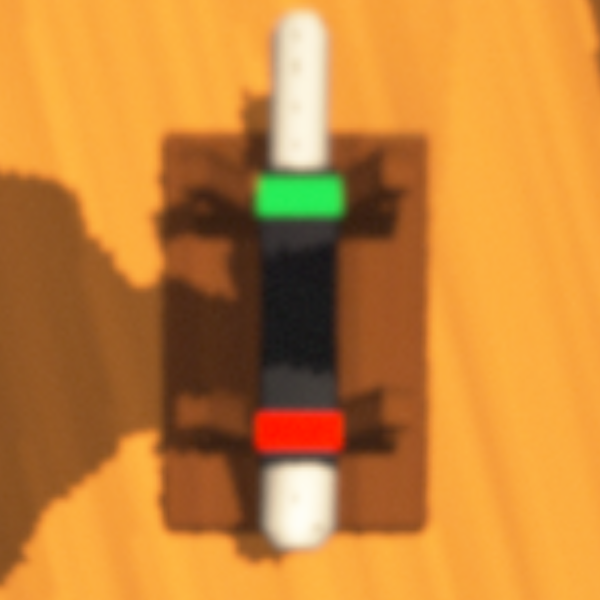

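The gauge lies in both saddles as before (green at (300,197), red at (300,431)), and the gripper is clear. Handing in.

```bash
python3 -c "
from workcell import bot
print(bot.job_done())"
```

```text
the job is handed in; nothing more can be done
None
```

The job is handed in, with no verdict returned: the go end went home against the shoulder (about 9 N), the no-go end was refused about 3 mm in (6.7–8.2 N for over a second), and the gauge is back on its rest, released.

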